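# Refill the coffee-capsule magazine

### The job

Refill the coffee-capsule magazine: turn its lock collar to the open mark, press the release tab in so that the cover springs free, and swing the cover right up and back. Put every capsule lying on the counter into the trough (any way up), then swing the cover down until it snaps fully shut and turn the lock collar all the way to its locked mark, arm over the cover. Leave the mug, the sauce bottle and the sugar jar where they stand.

Things in the scene. Friction and masses are not known exactly. Their poses are not given: they have to be found in the camera images.
- magazine: capsule magazine, white plastic, fixed: a trough under a grey cover, and a 40 mm high deck with the lock at y -136 to -208 mm. Origin: centre of the trough's underside; x away from its front (tab and pull tongue are on the -x front), y along its length. Trough outside 84 (x) by 272 (y) mm, walls 4 mm, rim 46 mm high, floor 6 mm high, inside 76 by 264 mm. 52 mm high with cover.
- ejector_top (a point): top of the spring ejector pin (8 mm thick, steel) in the trough's front corner, magazine x -32, y -122 mm: 47 mm over the counter with the cover shut, 62 mm when open; keep capsules off it
- seat0 (a point): centre of a round grey mark on the trough floor, number 1 of four along y, 60 mm apart (y -90 mm): a good spot to set a capsule down
- seat1 (a point): centre of a round grey mark on the trough floor, number 2 of four along y, 60 mm apart (y -30 mm): a good spot to set a capsule down
- seat2 (a point): centre of a round grey mark on the trough floor, number 3 of four along y, 60 mm apart (y 30 mm): a good spot to set a capsule down
- seat3 (a point): centre of a round grey mark on the trough floor, number 4 of four along y, 60 mm apart (y 90 mm): a good spot to set a capsule down
- cover (a joint): grey cover, 91 (x) by 268 (y) by 5 mm, hinged at the far (+x) top edge: 0 shut, 1.57 upright, stop at 2.1 leaning back. Stiff hinge (0.07 N m), stays where left. Shut, the tab's hook holds it; with the tab pressed in, the ejector pops it up to about 0.19 and it stays ajar. To shut, push down on its front until the hook snaps over (about 10 N at the front edge).
- cover_hinge (a point): middle of the cover's hinge axis (along the magazine's y), at x 47, z 49.5 mm of the magazine; does not move
- cover_pull (a point): centre of the pull tongue, moves with the cover: flat, 20 mm wide (y), 7 mm thick, sticking 32 mm out of the middle of the cover's front edge; this point is 111 mm from the hinge axis, 18 mm out from the front edge, at the axis height when shut. Can be pinched across its width from above and pivots between the pads.
- cover_press (a point): point on the cover's top face near its front edge, beside the hook: press down here to snap it shut; moves with the cover (81 mm in front of the hinge axis and 50 mm in +y of the tongue's middle when shut). Under the cover, 70 mm in +y, the hook's counterpart hangs 10 mm down along the front wall: no capsule may jam there
- tab (a joint): release tab: 0 out (at rest), grows to 0.009 m as it is pushed straight in along the magazine's +x; spring 1.5 N at rest, 5.1 N fully in; the cover comes free at about 0.0065 m
- tab_face (a point): centre of the tab's outer face, moves with it: black ribbed block 28 mm wide (y), 22 mm high (18 to 40 mm over the counter), standing 18 mm out of the trough's front wall (14 mm beyond the cover's edge), 70 mm in +y from the tongue's middle
- lock (a joint): lock collar on the deck, vertical axis at magazine x 0, y -170 mm: 0 open (its arm points to the mark at the front, -x), 1.4 locked (its arm points along +y past the other mark, over the cover's end, and holds it down); turns clockwise seen from above to lock; stops at both ends; friction 0.04 N m, stays where left
- lock_grip (a point): middle of the collar's steel grip bar, on the axis, 66 mm over the counter: 46 mm long, 12 mm thick, 54 to 78 mm high, on a ring 52 mm across. The arm (14 mm wide, reaching 50 mm from the axis, 54 to 61 mm high) runs the same way as the bar: at joint q along (cos(pi/2 + 1.4 - q), sin(pi/2 + 1.4 - q)) in the magazine's x, y.
- capsule0: coffee capsule, plain copper-brown metal cone 30 mm tall standing on its rim: rim disc 37 mm across, 3 mm thick; body above it 31 mm across narrowing to 28 mm at 24 mm height and 20 mm at the top; 15 g. Origin: centre of the rim's underside, z along the capsule to its small end. May be absent. If it falls over it lies on its side and is just as good that way.
- capsule1: coffee capsule, plain copper-brown metal cone 30 mm tall standing on its rim: rim disc 37 mm across, 3 mm thick; body above it 31 mm across narrowing to 28 mm at 24 mm height and 20 mm at the top; 15 g. Origin: centre of the rim's underside, z along the capsule to its small end. May be absent. If it falls over it lies on its side and is just as good that way.
- capsule2: coffee capsule, plain copper-brown metal cone 30 mm tall standing on its rim: rim disc 37 mm across, 3 mm thick; body above it 31 mm across narrowing to 28 mm at 24 mm height and 20 mm at the top; 15 g. Origin: centre of the rim's underside, z along the capsule to its small end. May be absent. If it falls over it lies on its side and is just as good that way.
- capsule3: coffee capsule, plain copper-brown metal cone 30 mm tall standing on its rim: rim disc 37 mm across, 3 mm thick; body above it 31 mm across narrowing to 28 mm at 24 mm height and 20 mm at the top; 15 g. Origin: centre of the rim's underside, z along the capsule to its small end. May be absent. If it falls over it lies on its side and is just as good that way.
- mug: bystander: white mug 80 mm across, 90 mm high, handle on its +y side; origin at the centre of its underside
- sauce: bystander: slim sauce bottle 44 mm across, 140 mm high; origin at the centre of its underside
- sugar_jar: bystander: sugar jar 70 mm across, 85 mm high; origin at the centre of its underside
Mind the look-alikes: they are no part of the job. Leave any black, green or yellow look-alike of the capsule1 alone.

How it is judged:
By the outcome, as a careful person would: the job done as asked, in the order asked, and still so for the second after the job is handed in, with the robot touching nothing.
Of capsule0, capsule1, capsule2, capsule3 only 2 to 4 are there at a start; the rules pass over those that are not, and their reading is None.
At some moment in a run one of capsule0, capsule1, capsule2, capsule3 may be knocked a few centimetres aside while the robot is not near it.
Once in a run the grip may slacken for a moment while it holds something.
It also fails if it takes over 210 s, if anything falls off the work surface, if the arm or the gripper's body presses on something with over 40 N, if the wrist force passes 120 N, or if a joint passes its speed limit or range.

### The arm

A 6-joint arm with a two-finger parallel gripper is mounted at the origin on the work surface. World frame = base frame: x ahead of the robot, y to its left, z up, the work surface at z = 0. Lengths are in m, angles in rad, forces in N, time in s.
With the tool pointing down it reaches from about 0.325 to 0.775 m from the base axis. Payload 9.3 kg.
Tool frame: the origin (TCP) lies on the mounting face of the last link; the fingertips stand 173 mm ahead of it and the grasp point (between the pads) lies 155 mm ahead of it; z points along the fingers, y is the line along which they close (so a half turn about z gives the same grasp; the last joint's range is limited). The gripper opens to 85 mm and grips with 20 to 120 N. Pads are 22 mm wide; open, the fingers measure 114 mm over their backs; the gripper's body (76 mm by 85 mm) begins 54 mm behind the grasp point. The pads swing forward as they close: fully open they stand 13 mm farther back than shut.
Start: joints at [-1.456, 0.259, 0.021, 1.334, 0, 1.418], TCP at [0.146, -0.53, 0.405] pointing down, gripper open.
Joint ranges: [-3.04, 3.04], [-0.91, 1.82], [-1.04, 1.36], [-1.92, 1.95], [-1.52, 1.45], [-3.14, 3.14]. Speed limits (rad/s): [2.22, 2.22, 2.79, 3.14, 3.14, 3.14].

### API

Orientations are given as a unit quaternion [w, x, y, z].
In Python, from cell import manip, eoat, eyes, ticket, silhouettes, landmark_of gives the robot as it stands. Calls block until the motion is done:
- manip.move_ptp(position, orientation): joint-space move of the TCP to a pose.
- manip.line_to(position, frame=None, rate=0.15, f_stop=None): straight line of the TCP; frame=None keeps the orientation; rate is the mean speed in m/s. With f_stop (N) it stops when the force on the tool has changed by that much, and returns True; else False.
- manip.goto_joints(angles): joint-space move.
- eoat.set_gripper(opening, newtons=None): opening from 0.0 (shut) to 1.0 (fully open); newtons is the grip in N (None keeps the last); returns when the fingers have stopped.
- manip.dwell(seconds).
- manip.ik(position, orientation): joint angles nearest the present ones, or None.
- manip.observe(): the state.
- eyes.grab_frame(name): name is "scene" or "top" or "wrist"; returns (picture, depth): 480x640x3 uint8, red, green, blue; 480x640 float32, m along the optical axis (not along the pixel's ray), 0 where there is no reading.
- eyes.camera_params(name): a dict with "vertical_fov" (degrees; the focal length in pixels is half the picture's height over the tangent of half this angle, whatever the lens; pixels are square), "cx", "cy" (the principal point, pixels), "R" (3x3) and "t" (3): a world point X has camera coordinates R X + t. Camera axes: x right, y down, z forward; pixel columns grow to the right and rows downward; lengths in m; the calibration is good to about 2 mm. A picture is of the moment at which its call begins: read the wrist's pose just before it. camera_params takes no time and is no camera call; for the wrist camera it gives the pose at the moment of the call.
A pose or a line that the arm cannot do raises manip.PlanningError and nothing moves.
- ticket.job_done(): hands the job in; it is judged then, once.
Trained networks look in the newest picture that a camera, given by its name, has taken for a name from the list of things; names that differ only in an ending like _2 or _b are one class to them, and where a whole thing is asked for, a point or a joint stands for the part that bears it (a point fixed in the world has none). Each returns a list of dicts, best first, with "conf" (0 to 1); they miss things now and then, are a little off and sometimes report something else, mostly with a low value. They report only what shows in the picture. A call takes as long as a camera call. They do not tell look-alikes from the thing itself.
- silhouettes(name, camera): "mask" (480x640 bool, what is visible of it) and "box" ([centre column, centre row, width, height] in pixels, round what is visible of it).
- landmark_of(name, camera): "location" ([column, row] in pixels: a listed point, or the origin of a listed thing).
The state is a dict: "time": time; "joints": joint angles; "dq": joint speeds; "tau": joint torques, N m; "position": TCP position; "tcp_rot": TCP orientation; "wrist_force": force on the tool from outside, world axes, zero at the start; "moment": the same for the moment, N m; "finger_gap": opening from 0.0 (shut) to 1.0 (fully open); "grasp_force": force on a finger pad.
Only numpy, scipy, OpenCV 4.12 (cv2) and the standard library are available. Lean on these libraries where they do the work, as an engineer would, in place of code of your own. Each camera call takes 0.05 s, during which the arm holds its last target. There are 200 camera calls.

## Working session

There is one attempt and no reset: what is moved stays moved. The work goes in short steps, each a Python script; the robot and the scene stay as the last script left them, time stands still between calls to the robot, and variables do not carry over. Pictures are saved under pics/ and viewed, at most 14 in all, crops included, and the job is handed in when it is done.

```bash
mkdir -p pics; ls; cat > h.py <<'E'
import numpy as np, cv2
from cell import manip, eoat, eyes, ticket, silhouettes, landmark_of
def K(c):
    p=eyes.camera_params(c); f=240/np.tan(np.radians(p["vertical_fov"])/2); return p,f
def ray_z(c,uv,z,p=None):
    q,f=K(c); p=p or q
    d=np.array([(uv[0]-p["cx"])/f,(uv[1]-p["cy"])/f,1.]); R=np.array(p["R"]); t=np.array(p["t"])
    o=-R.T@t; w=R.T@d; return o+w*(z-o[2])/w[2]
def deproj(c,uv,dep):
    p,f=K(c); d=np.array([(uv[0]-p["cx"])/f,(uv[1]-p["cy"])/f,1.])*dep
    return np.array(p["R"]).T@(d-np.array(p["t"]))
def proj(c,X):
    p,f=K(c); q=np.array(p["R"])@np.array(X)+np.array(p["t"]); return q[:2]/q[2]*f+[p["cx"],p["cy"]]
def save(n,im): cv2.imwrite(f"pics/{n}.png",cv2.cvtColor(im,cv2.COLOR_RGB2BGR))
E
python3 - <<'E'
from h import *
for c in ["top","scene"]:
    im,d=eyes.grab_frame(c); save(c+"0",im); np.save(c+"0.npy",d); print(c,eyes.camera_params(c))
    for n,z in [("seat0",.006),("seat3",.006),("cover_hinge",.0495),("cover_pull",.0495),("cover_press",.052),("tab_face",.029),("lock_grip",.066),("ejector_top",.047),("magazine",0)]:
        for r in landmark_of(n,c)[:2]: print(n,round(r["conf"],2),np.round(r["location"],1),np.round(ray_z(c,r["location"],z),4))
    for n in ["capsule0","mug","sauce","sugar_jar"]:
        for r in silhouettes(n,c): 
            b=r["box"]; print(n,round(r["conf"],2),np.round(b),np.round(ray_z(c,b[:2],.02),3), im[r["mask"]].mean(0).round())
E
```

```text
pics
top {'vertical_fov': 44.552634952032804, 'cx': 319.41761429578867, 'cy': 246.2710417366531, 'R': array([[-0.15418245, -0.98802568, -0.00574761],
       [-0.9668041 ,  0.15206534, -0.20534352],
       [ 0.20375868, -0.02610356, -0.97867308]]), 't': array([0.04451859, 0.56390657, 1.20490451])}
cover_hinge 0.86 [278.1 246.4] [0.5796 0.0452 0.0495]
cover_pull 0.88 [282.7 291.4] [0.4807 0.0492 0.0495]
cover_press 0.74 [259.5 281.6] [0.5089 0.0953 0.052 ]
tab_face 0.5 [254.7 294.6] [0.486  0.1113 0.029 ]
lock_grip 0.84 [357.6 249.5] [ 0.5428 -0.1228  0.066 ]
ejector_top 0.39 [190.1 323. ] [0.4447 0.2531 0.047 ]
magazine 0.68 [281.8 267.7] [0.5408 0.0461 0.    ]
capsule0 0.8 [435. 291.  16.  16.] [ 0.434 -0.278  0.02 ] [65. 36. 25.]
capsule0 0.78 [192. 321.  18.  18.] [0.451 0.254 0.02 ] [110.  62.  43.]
capsule0 0.73 [474. 276.  16.  18.] [ 0.453 -0.37   0.02 ] [62. 35. 25.]
capsule0 0.72 [148. 321.  20.  17.] [0.466 0.349 0.02 ] [108.  64.  46.]
capsule0 0.65 [515. 285.  17.  15.] [ 0.42  -0.454  0.02 ] [6. 6. 7.]
capsule0 0.6 [280. 267. 130.  64.] [0.539 0.049 0.02 ] [67. 73. 75.]
c
[... 1241 characters left out ...]
0.047 ]
magazine 0.88 [345.  250.9] [ 0.5355  0.0434 -0.    ]
magazine 0.73 [486.2 289.4] [0.6582 0.4137 0.    ]
capsule0 0.69 [420. 234.  13.  13.] [0.47  0.255 0.02 ] [150.  89.  64.]
capsule0 0.49 [238. 223.  12.   9.] [ 0.456 -0.274  0.02 ] [118.  63.  40.]
capsule0 0.49 [211. 208.   7.  15.] [ 0.39  -0.372  0.02 ] [138. 113.  16.]
mug 0.64 [172. 246.  21.  49.] [ 0.576 -0.438  0.02 ] [100.  71.  57.]
mug 0.57 [497. 275.  43.  50.] [0.625 0.442 0.02 ] [132. 124. 123.]
sauce 0.76 [175. 248.  22.  48.] [ 0.582 -0.427  0.02 ] [100.  71.  56.]
sugar_jar 0.67 [247. 283.  35.  41.] [ 0.702 -0.202  0.02 ] [144. 141. 138.]
sugar_jar 0.65 [498. 277.  42.  49.] [0.629 0.444 0.02 ] [132. 124. 123.]
```

View pics/top0.png

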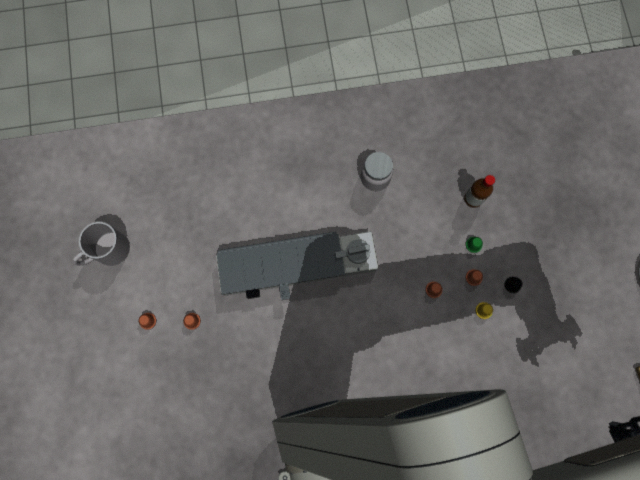

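View pics/scene0.png

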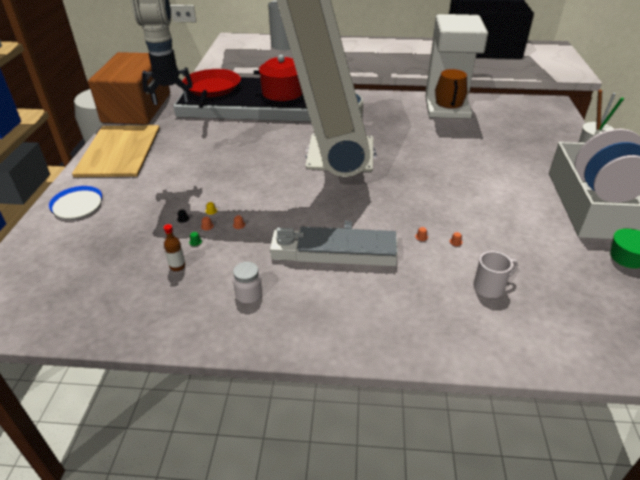

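Candidates in the top picture: copper at (435,291), (475,276), (192,321) and (148,321) are the four capsules. Black at (514,285), yellow at (485,312) and green at (474,245) are look-alikes and stay put. The magazine is near (298,265), its collar at (358,250) with the arm over the cover, so it is locked. Next: a close look from the wrist.

```bash
cat >> h.py <<'E'
from scipy.spatial.transform import Rotation as Rn
def down(a):
    c,s=np.cos(a),np.sin(a); q=Rn.from_matrix(np.array([[c,s,0],[s,-c,0],[0,0,-1]])).as_quat(); return [q[3],*q[:3]]
def best(p,a):
    "orientation (mod pi) whose j6 is least"
    o=[(abs(j[5]),b) for b in (a,a+np.pi) for j in [manip.ik(p,down(b))] if j is not None]
    if not o: raise RuntimeError("no ik %s %s"%(p,a))
    return min(o)[1]
def over(xy,z,a,lift=None):
    "move_ptp to TCP (xy,z), tool x along a mod pi"
    p=[xy[0],xy[1],z]; b=best(p,a); manip.move_ptp(p,down(b)); return b
def look(c,name=None):
    p=eyes.camera_params(c); im,d=eyes.grab_frame(c)
    if name: save(name,im)
    return p,im,d
E
python3 - <<'E'
from h import *
s=manip.observe(); print({k:np.round(s[k],3) for k in s})
over([.50,0.03],.45,0)
s=manip.observe(); print(s["time"],np.round(s["position"],3),np.round(s["joints"],3),np.round(s["tcp_rot"],3))
p,im,d=look("wrist","w1"); print(p)
for n,z in [("cover_hinge",.0495),("cover_pull",.0495),("cover_press",.052),("tab_face",.029),("lock_grip",.066),("magazine",0)]:
    for r in landmark_of(n,"wrist")[:2]: print(n,round(r["conf"],2),np.round(r["location"],1),np.round(ray_z("wrist",r["location"],z),4))
E
```

```text
{'time': np.float64(1.4), 'joints': array([-1.456,  0.259,  0.022,  1.334,  0.   ,  1.418]), 'dq': array([ 0.   , -0.   ,  0.   , -0.001,  0.   , -0.001]), 'tau': array([ 1.0000e-03, -5.5538e+01,  3.4473e+01,  2.0000e-03, -0.0000e+00,
       -0.0000e+00]), 'position': array([ 0.146, -0.53 ,  0.405]), 'tcp_rot': array([0.   , 0.991, 0.134, 0.   ]), 'wrist_force': array([ 0.109, -0.663,  0.034]), 'moment': array([ 0.014, -0.038, -0.021]), 'grasp_force': np.float64(0.0), 'finger_gap': np.float64(1.0)}
3.7667 [0.5   0.029 0.45 ] [-0.109  0.165  0.012  1.419 -0.    -0.107] [-0.     0.001  1.    -0.   ]
{'vertical_fov': 63.49620275909928, 'cx': 320.0793755003167, 'cy': 241.98562249554115, 'R': array([[ 1.68864222e-03,  9.99998546e-01, -2.37241389e-04],
       [ 9.45489114e-01, -1.51933735e-03,  3.25650161e-01],
       [ 3.25649327e-01, -7.74215762e-04, -9.45490305e-01]]), 't': array([-0.0306022 , -0.53043402,  0.26017504])}
cover_hinge 0.94 [337.4 282.1] [0.5883 0.0477 0.0495]
cover_pull 0.96 [336.4 176.6] [0.4782 0.0454 0.0495]
cover_press 0.96 [385.4 209.9] [0.5102 0.0934 0.052 ]
tab_face 0.97 [405. 175.] [0.4801 0.1152 0.029 ]
tab_face 0.67 [388.  208.2] [0.5143 0.1001 0.029 ]
lock_grip 0.72 [160.7 246.3] [ 0.5426 -0.1239  0.066 ]
magazine 0.92 [334.  229.8] [0.5465 0.0459 0.    ]
```

View pics/w1.png

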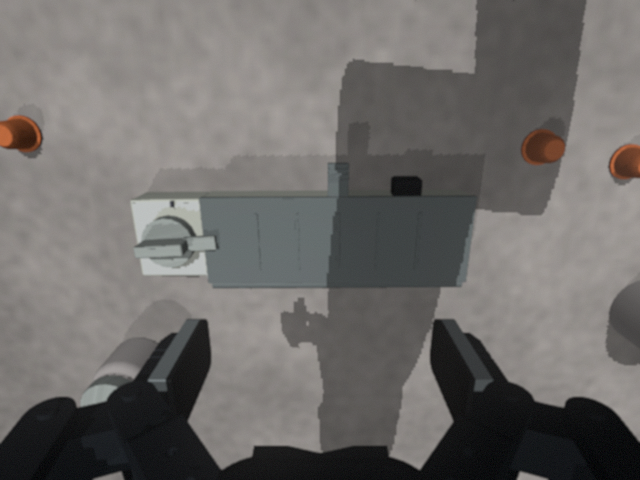

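The wrist view shows the shut cover, tongue (337,177), tab (405,185), and the collar (165,245) with its arm over the cover. Next I fit the magazine pose and turn the collar.

```bash
cat >> h.py <<'E'
def fit(M,W):
    M,W=np.array(M),np.array(W); m,w=M.mean(0),W.mean(0); A=(M-m).T@(W-w)
    a=np.arctan2(A[0,1]-A[1,0],A[0,0]+A[1,1]); R=np.array([[np.cos(a),-np.sin(a)],[np.sin(a),np.cos(a)]])
    return w-R@m,a,(W-w)-(M-m)@R.T
try: MO,MA=(lambda v:(v[:2],v[2]))(np.load("mag.npy"))
except Exception: pass
def mag(x,y):
    c,s=np.cos(MA),np.sin(MA); return np.array([MO[0]+c*x-s*y,MO[1]+s*x+c*y])
def state():
    s=manip.observe(); print("t %.1f"%s["time"],"pos",np.round(s["position"],4),"F",np.round(s["wrist_force"],1),"gap %.3f gf %.1f"%(s["finger_gap"],s["grasp_force"])); return s
def obs(c,pts):
    for n,z in pts:
        for r in landmark_of(n,c)[:1]: print(n,round(r["conf"],2),np.round(r["location"],1),np.round(ray_z(c,r["location"],z),4))
E
python3 - <<'E'
from h import *
o,a,r=fit([[.047,0],[-.064,0],[-.034,.05],[-.060,.07],[0,-.17]],[[.5883,.0477],[.4782,.0454],[.5102,.0934],[.4801,.1152],[.5426,-.1239]])
print(o,a,np.round(r,4)); np.save("mag.npy",[*o,a])
import h; h.MO,h.MA=o,a
L=h.mag(0,-.17); print("lock",L)
# closer look over the collar; tool x along magazine x +90deg so fingers close across bar (bar along mag y)
b=over(L-np.array([0.0,0]),.36,a+np.pi/2); state()
p,im,d=look("wrist","w2")
obs("wrist",[("lock_grip",.066),("lock_grip",.078)])
for r in silhouettes("lock","wrist")[:1]:
    m=r["mask"]; v,u=np.nonzero(m); f=240/np.tan(np.radians(p["vertical_fov"])/2); dd=d[v,u]
    X=np.stack([(u-p["cx"])/f*dd,(v-p["cy"])/f*dd,dd],1); W=(X-p["t"])@p["R"]
    k=(W[:,2]>.070)&(W[:,2]<.085); B=W[k]; print(r["conf"],k.sum(),B[:,2].mean(),B.mean(0))
    (c,s,ang)=cv2.minAreaRect((B[:,:2]*1e4).astype(np.float32)); print(np.array(c)/1e4,np.array(s)/10,ang)
print("j",np.round(manip.observe()["joints"],3),"b",b)
E
```

```text
[0.5420054  0.04572399] 0.007399210012896257 [[-0.0007  0.0016]
 [ 0.0002  0.0001]
 [ 0.0026 -0.0021]
 [-0.0014 -0.0001]
 [-0.0007  0.0004]]
lock [ 0.54326326 -0.12427136]
t 5.3 pos [ 0.5433 -0.124   0.3603] F [-0.1 -1.5 -0.5] gap 0.998 gf 0.0
0.72 1127 0.07715460299814306 [ 0.5439849  -0.12108217  0.0771546 ]
[ 0.54407651 -0.12250411] [11.97813873 45.69056702] 3.1037356853485107
j [-0.375  0.287 -0.053  1.231  0.     1.187] b 1.578195536807793
```

View pics/w2.png

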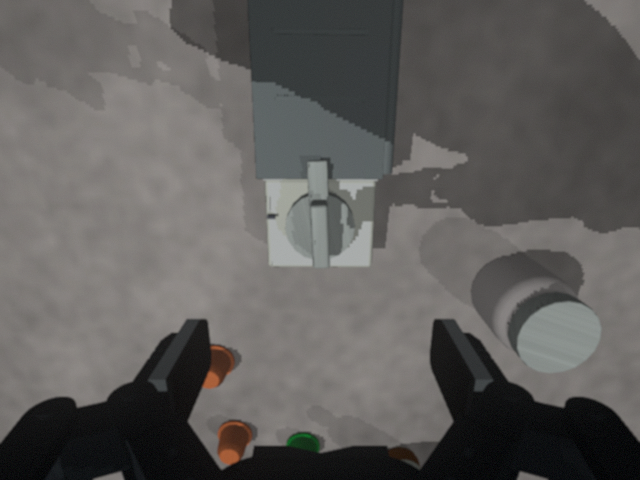

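```bash
cat >> h.py <<'E'
def cloud(p,d,m=None):
    f=240/np.tan(np.radians(p["vertical_fov"])/2)
    v,u=np.nonzero((d>0) if m is None else (m&(d>0))); dd=d[v,u]
    return (np.stack([(u-p["cx"])/f*dd,(v-p["cy"])/f*dd,dd],1)-p["t"])@p["R"]
def rect(B):
    c,s,a=cv2.minAreaRect((B[:,:2]*1e4).astype(np.float32)); return np.array(c)/1e4,np.array(s)/10,a
E
python3 - <<'E'
from h import *
L=[.5441,-.1225]; a=np.pi/2+.054
eoat.set_gripper(0.6,40)
b=over(L,.29,a)
print(manip.line_to([*L,.2325],rate=.1,f_stop=15)); state()
eoat.set_gripper(0,40); state()
j=list(manip.observe()["joints"]); j[5]-=1.40; manip.goto_joints(j); s=state(); print(np.round(s["moment"],2))
eoat.set_gripper(0.6); manip.line_to([*L,.36]); s=state()
p,im,d=look("wrist","w3")
W=cloud(p,d); 
B=W[(W[:,2]>.070)&(W[:,2]<.085)&(np.hypot(*(W[:,:2]-L).T)<.04)]; print("bar",rect(B))
E
```

```text
False
t 7.0 pos [ 0.5445 -0.1226  0.2334] F [-0.5 -0.2 -0.4] gap 0.600 gf 0.0
t 7.5 pos [ 0.5434 -0.1225  0.2332] F [-6.1 -0.2  7.4] gap 0.127 gf 40.1
t 8.7 pos [ 0.5426 -0.123   0.2333] F [-6.1 -3.1  2.3] gap 0.130 gf 44.1
[-0.73  1.14 -0.82]
t 10.2 pos [ 0.5439 -0.1224  0.3591] F [-0.2 -0.5  1.1] gap 0.602 gf 0.0
bar (array([ 0.54324014, -0.12293065]), array([12.00531693, 45.89741211]), 80.5718765258789)
```

View pics/w3.png

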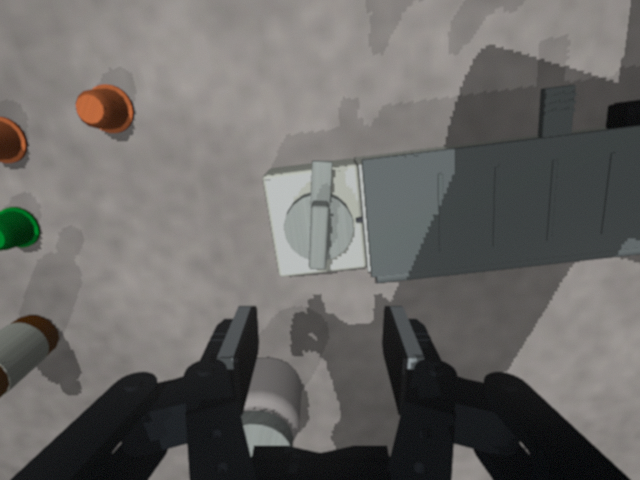

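The collar bar stands at 170.6°, i.e. at its open stop (arm at (320,175) over the front mark). Next, the tab.

```bash
python3 - <<'E'
from h import *
eoat.set_gripper(0,40)
p=mag(-.095,.07); b=over(p,.26,MA)
manip.line_to([*p,.198],rate=.15); s0=state()
q=mag(-.058,.07)
print(manip.line_to([*q,.198],rate=.03,f_stop=9)); s=state(); print("mag x travel",np.linalg.norm(s["position"][:2]-s0["position"][:2]))
manip.dwell(.3)
manip.line_to([*p,.198],rate=.12); manip.line_to([*p,.40],rate=.25)
over(mag(-.10,0),.42,MA); state()
P,im,d=look("wrist","w4")
obs("wrist",[("cover_pull",.0705),("cover_hinge",.0495)])
W=cloud(P,d); c,s_=np.cos(MA),np.sin(MA); M=(W[:,:2]-MO)@np.array([[c,-s_],[s_,c]])
for x0 in (-.075,-.06,-.03,0,.03):
    k=(abs(M[:,0]-x0)<.004)&(abs(M[:,1]-0)<.006); print(x0,k.sum(),np.median(W[k,2]) if k.any() else None)
k=(M[:,0]<-.052)&(M[:,0]>-.10)&(abs(M[:,1])<.03)&(W[:,2]>.055); print("tongue",M[k].min(0),M[k].max(0),M[k].mean(0),W[k,2].max())
k=(abs(M[:,1]-.0)<.16)&(abs(M[:,0])<.047)&(W[:,2]>.045); print("cover extents",np.percentile(M[k],[1,99],axis=0))
E
```

```text
t 12.4 pos [0.4472 0.1145 0.1984] F [ 0.7 -0.4  1.4] gap -0.001 gf 0.0
True
t 13.5 pos [0.48   0.1153 0.1974] F [-4.8  0.1  3.5] gap -0.000 gf 2.4
mag x travel 0.032779740489135345
t 15.6 pos [0.4421 0.0441 0.419 ] F [ 0.1 -0.8  0.1] gap 0.001 gf 0.0
cover_pull 0.93 [323.1 256.8] [0.4811 0.0487 0.0705]
-0.075 192 0.07056335896176513
-0.06 188 0.07346627013038895
-0.03 98 0.06685341750479198
0 0 None
0.03 0 None
tongue [-0.09999863 -0.02999977] [-0.05215152  0.02999971] [-0.0894682   0.00090267] 0.31192519870267416
cover extents [[-0.04385666 -0.15838494]
 [ 0.04561696  0.1326094 ]]
```

View pics/w4.png

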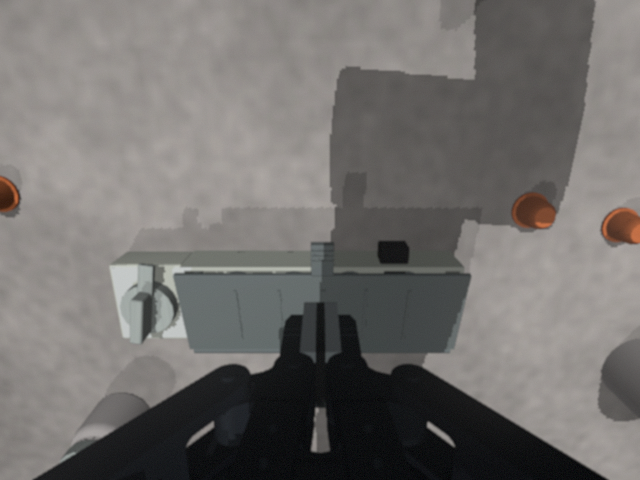

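The cover has popped free and stands ajar (tongue at (322,250), z 73 mm, about 0.19). Now I pinch the tongue and swing it back.

```bash
cat >> h.py <<'E'
def tongue(th,h=.006,dy=.0015):
    return [*mag(.047-.111*np.cos(th),dy),.0495+.111*np.sin(th)+.155+h]
def swing(ths,rate=.12,f=35,h=.006):
    for t in ths:
        if manip.line_to(tongue(t,h),rate=rate,f_stop=f): print("stopped at",t); state(); return False
    return True
E
python3 - <<'E'
from h import *
eoat.set_gripper(0.5,30)
p=tongue(.19); over(p[:2],.30,MA); manip.line_to(p,rate=.12,f_stop=15); eoat.set_gripper(0,30); state()
print(swing(np.linspace(.19,1.95,9)[1:])); state()
eoat.set_gripper(.5); state(); P=manip.observe()["position"]
manip.line_to([P[0],P[1],.42],rate=.25)
over(mag(-.06,0.0),.42,MA); 
P,im,d=look("wrist","w5")
obs("wrist",[("seat0",.006),("seat1",.006),("seat2",.006),("seat3",.006),("cover_pull",.15),("ejector_top",.062)]); state()
E
```

```text
t 17.8 pos [0.4803 0.0464 0.2321] F [ 1.  -4.3  2.2] gap 0.225 gf 33.9
True
t 20.6 pos [0.6311 0.0471 0.3146] F [ 1.8 -6.   7.6] gap 0.217 gf 29.2
t 21.0 pos [0.6299 0.0481 0.3133] F [-0.3 -0.9  0.8] gap 0.502 gf 0.0
seat0 0.98 [235.1 250.3] [ 0.5407 -0.0431  0.006 ]
seat1 0.98 [235.1 250.3] [ 0.5408 -0.0431  0.006 ]
seat2 0.98 [235.1 250.3] [ 0.5408 -0.0431  0.006 ]
seat3 0.98 [235.1 250.3] [ 0.5407 -0.0431  0.006 ]
cover_pull 0.78 [320.2 417.5] [0.6241 0.0468 0.15  ]
ejector_top 0.43 [185.  241.3] [ 0.5117 -0.0742  0.062 ]
t 22.5 pos [0.4827 0.0452 0.4195] F [-0.1 -0.4 -0.3] gap 0.506 gf 0.0
```

View pics/w5.png

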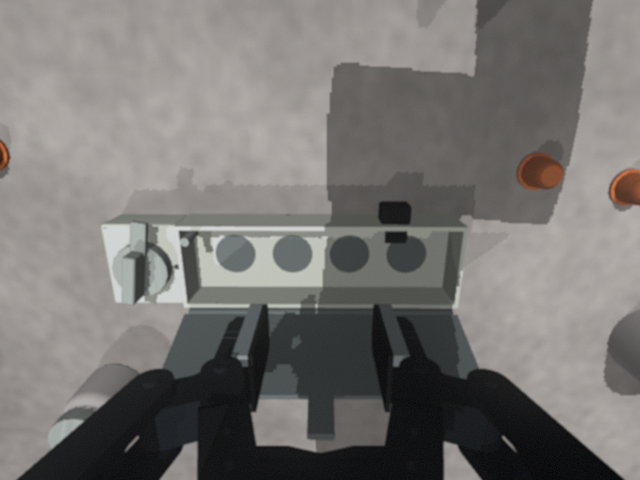

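The cover is back at about 1.9 and the trough is open, with seats at (235,253), (292,253), (349,254) and (406,254). Now the capsules, starting with the left pair.

```bash
cat >> h.py <<'E'
def copper(P,im,d):
    "centres of copper blobs on the counter (world xy, height)"
    a=im.astype(int); m=((a[...,0]>1.5*a[...,1])&(a[...,0]>1.9*a[...,2])&(a[...,0]>35)).astype(np.uint8)
    n,l,s,c=cv2.connectedComponentsWithStats(m); out=[]
    for i in range(1,n):
        if s[i,4]<150: continue
        W=cloud(P,d,l==i); W=W[(W[:,2]<.06)&(W[:,2]>-.005)]
        if len(W)<100: continue
        h=np.percentile(W[:,2],98); T=W[W[:,2]>h-.003]
        (x,y),r=cv2.minEnclosingCircle((T[:,:2]*1e3).astype(np.float32)); out.append((x/1e3,y/1e3,r,h,s[i,4]))
    return out
def find(xy,n=None):
    over(xy,.37,MA); P,im,d=look("wrist",n); c=copper(P,im,d)
    c=sorted(c,key=lambda k:np.hypot(k[0]-xy[0],k[1]-xy[1])); print("found",np.round(c,3).tolist()); return c[0] if c else None
def pick(xy,z=.174,w=.6):
    eoat.set_gripper(w,25); over(xy,.26,MA); 
    if manip.line_to([*xy,z],rate=.15,f_stop=12): print("touch"); state()
    eoat.set_gripper(0,25); state(); manip.line_to([*xy,.30],rate=.25); s=state(); return s["finger_gap"]>.25
def place(x,y,z=.184):
    q=mag(x,y); over(q,.30,MA); s=state()
    if s["finger_gap"]<.25: print("LOST"); return False
    if manip.line_to([*q,z],rate=.15,f_stop=12): print("touch"); state()
    ok=manip.observe()["finger_gap"]>.25
    eoat.set_gripper(.5); manip.line_to([*q,.32],rate=.25); return ok
E
python3 - <<'E'
from h import *
c=find([.455,.254],"c1")
if abs(c[3]-.03)<.004:
    if pick(c[:2]): print(place(0,.09))
P,im,d=look("wrist","c1b"); state()
E
```

```text
found [[0.455, 0.26, 11.334, 0.031, 1274.0], [0.47, 0.356, 11.546, 0.031, 1325.0]]
t 25.3 pos [0.4553 0.2597 0.176 ] F [-0.8 -4.5 11. ] gap 0.338 gf 34.3
t 25.9 pos [0.4545 0.2598 0.3004] F [-0.  -0.4 -0.8] gap 0.336 gf 31.3
t 26.6 pos [0.5413 0.1351 0.2986] F [-0.3  0.5  0.3] gap 0.336 gf 31.3
touch
t 27.4 pos [0.54   0.1366 0.182 ] F [-0.8  0.9  4.7] gap 0.337 gf 33.3
True
t 28.5 pos [0.5409 0.1357 0.3183] F [-0.2 -0.1 -0.5] gap 0.503 gf 0.0
```

```bash
cd pics; python3 -c "
import cv2,numpy as np
a=cv2.imread('c1.png');b=cv2.imread('c1b.png');cv2.imwrite('c1m.png',cv2.resize(np.hstack([a,b]),(800,300)))"
```

```text
(no output)
```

View pics/c1m.png

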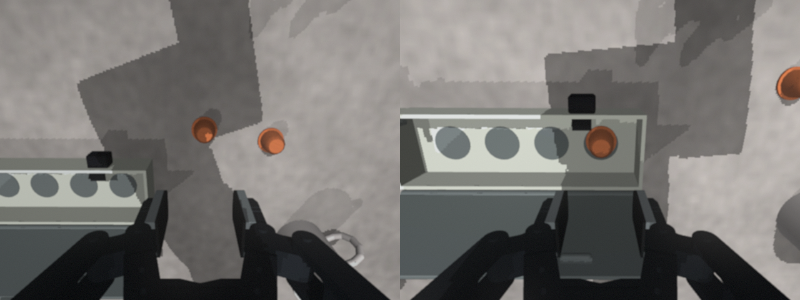

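The capsule stands upright on seat 3 (right half, (600,142)). On with the other three.

```bash
python3 - <<'E'
from h import *
for xy,sy in [([.47,.356],.03),([.434,-.278],-.03),([.453,-.375],-.09)]:
    for t in range(2):
        c=find(xy); 
        if not c or abs(c[3]-.03)>.004 or np.hypot(c[0]-xy[0],c[1]-xy[1])>.06: print("ODD",c); break
        if pick(c[:2]) and place(0,sy,.187): print("placed",sy); break
over(mag(-.06,0),.42,MA); eoat.set_gripper(1); look("wrist","p1"); look("top","p1t"); state()
E
```

```text
found [[0.47, 0.356, 11.527, 0.03, 1274.0], [0.56, 0.139, 11.625, 0.036, 1427.0]]
t 31.3 pos [0.4706 0.356  0.176 ] F [-1.4 -5.9 10.6] gap 0.336 gf 32.7
t 31.9 pos [0.4699 0.3563 0.3004] F [ 0.2 -0.5 -0.3] gap 0.333 gf 29.7
t 33.1 pos [0.5417 0.0765 0.2996] F [-0.2  0.6 -0.3] gap 0.335 gf 29.7
placed 0.03
found [[0.44, -0.279, 11.728, 0.031, 1270.0], [0.453, -0.372, 11.675, 0.031, 1361.0]]
t 38.2 pos [ 0.4405 -0.2792  0.176 ] F [-1.9 -0.4 10.8] gap 0.337 gf 43.0
t 38.9 pos [ 0.4399 -0.2785  0.3003] F [ 0.6  0.3 -0.6] gap 0.334 gf 40.7
t 40.0 pos [0.5422 0.0149 0.2996] F [ 0.5 -0.6 -0.8] gap 0.338 gf 40.7
placed -0.03
found [[0.453, -0.373, 11.709, 0.031, 1297.0], [0.618, -0.407, 16.028, 0.016, 189.0]]
t 45.3 pos [ 0.4539 -0.3729  0.176 ] F [-1.   0.9  9.3] gap 0.336 gf 36.7
t 45.9 pos [ 0.4533 -0.3725  0.3003] F [ 0.2  0.5 -0. ] gap 0.336 gf 34.3
t 47.2 pos [ 0.5428 -0.0451  0.2997] F [-0.2 -0.5 -0.3] gap 0.338 gf 34.3
placed -0.09
t 50.3 pos [0.4821 0.0452 0.4199] F [0.6 0.6 0.2] gap 0.997 gf 0.0
```

View pics/p1.png

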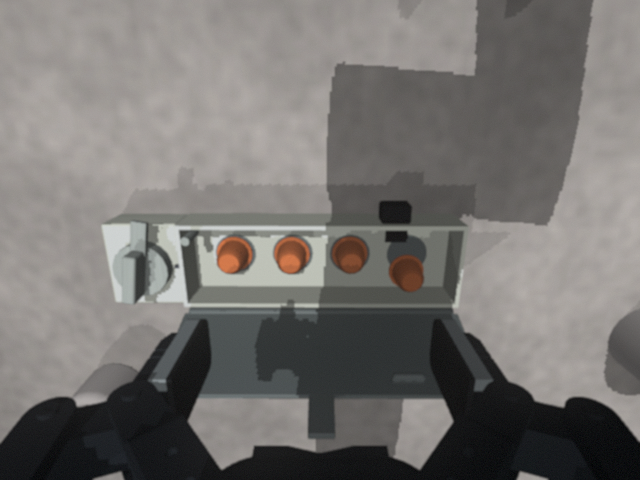

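View pics/p1t.png

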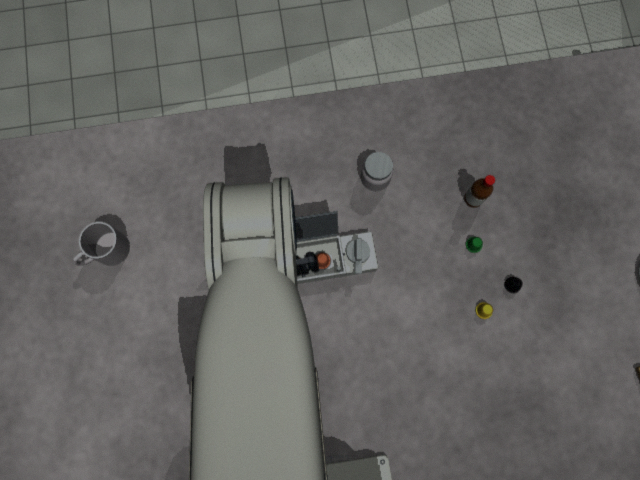

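All four capsules are in the trough. The one at seat 3 was knocked to the rear wall, (407,272), but it is upright and clear of the hook and the ejector pin. Now I swing the cover down and press it shut.

```bash
python3 - <<'E'
from h import *
eoat.set_gripper(0.5,30)
p=tongue(1.9); over(p[:2],.42,MA); print(manip.line_to(p,rate=.12,f_stop=15)); eoat.set_gripper(0,30); s=state()
if s["finger_gap"]>.15:
    print(swing(np.linspace(1.9,.2,9)[1:])); s=state()
    eoat.set_gripper(.5); manip.line_to([*s["position"][:2],.30],rate=.2)
    eoat.set_gripper(0); q=mag(-.034,.05); over(q,.28,MA)
    print("press",manip.line_to([*q,.173+.042],rate=.04,f_stop=25)); state()
    manip.dwell(.2); manip.line_to([*q,.32],rate=.2)
over(mag(-.10,0),.42,MA); eoat.set_gripper(1); P,im,d=look("wrist","s1"); state()
W=cloud(P,d); c,s_=np.cos(MA),np.sin(MA); M=(W[:,:2]-MO)@np.array([[c,-s_],[s_,c]])
for x0,y0 in ((-.07,.0),(-.035,.05),(-.035,-.1),(0,.05),(.035,.05)):
    k=(abs(M[:,0]-x0)<.004)&(abs(M[:,1]-y0)<.006); print(x0,y0,k.sum(),np.median(W[k,2]) if k.any() else None)
E
```

```text
False
t 52.8 pos [0.6252 0.0471 0.3165] F [ 0.3 -5.4  2.6] gap 0.226 gf 31.7
True
t 55.6 pos [0.4799 0.0464 0.2325] F [-1.5 -5.3  1.5] gap 0.226 gf 30.4
press True
t 58.3 pos [0.507  0.0955 0.2349] F [-1.5  0.   3.9] gap -0.001 gf 1.9
t 60.5 pos [0.442  0.045  0.4201] F [ 0.3  0.1 -0.1] gap 0.997 gf 0.0
-0.07 0.0 203 0.07532955241649412
-0.035 0.05 117 0.06751819024802654
-0.035 -0.1 112 0.06755536966025726
0 0.05 83 0.06083275202198823
0.035 0.05 73 0.054012911051134635
```

View pics/s1.png

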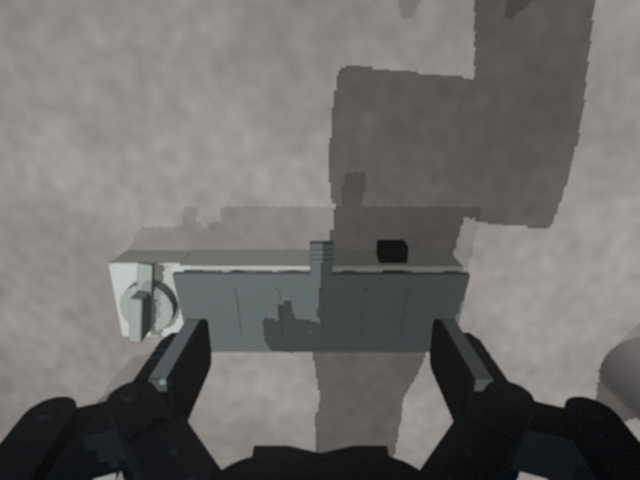

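The cover is still ajar at about 0.19: the press stopped on the contact jolt with the tip at 62 mm. I press again, slower and with a higher threshold.

```bash
python3 - <<'E'
from h import *
eoat.set_gripper(0); q=mag(-.034,.05); over(q,.26,MA)
for z in (.238,.234,.231,.228,.226,.224,.222,.220):
    r=manip.line_to([*q,z],rate=.02,f_stop=40); s=state()
    if r: print("stop"); break
manip.line_to([*q,.32],rate=.2)
over(mag(-.10,0),.42,MA); P,im,d=look("wrist"); state()
W=cloud(P,d); c,s_=np.cos(MA),np.sin(MA); M=(W[:,:2]-MO)@np.array([[c,-s_],[s_,c]])
for x0,y0 in ((-.07,.0),(-.035,.05),(-.035,-.1),(0,.05),(.035,.05)):
    k=(abs(M[:,0]-x0)<.004)&(abs(M[:,1]-y0)<.006); print(x0,y0,k.sum(),np.median(W[k,2]) if k.any() else None)
E
```

```text
t 63.3 pos [0.5077 0.0955 0.2381] F [-1.6 -0.1  1.8] gap 0.002 gf 0.7
t 63.6 pos [0.5074 0.0955 0.2342] F [-3.9  0.2  5.1] gap -0.000 gf 2.4
t 64.0 pos [0.5074 0.0955 0.2312] F [-2.8  0.4  3.1] gap -0.001 gf 1.7
t 64.2 pos [0.5079 0.0954 0.2278] F [ 0.2 -0.1 -0.4] gap 0.001 gf 0.0
t 64.5 pos [0.5079 0.0955 0.226 ] F [0.3 0.2 1.7] gap -0.003 gf 0.7
t 64.8 pos [0.5078 0.0955 0.2252] F [-2.9 -0.6 15.7] gap -0.000 gf 7.7
t 65.0 pos [0.5076 0.0955 0.2247] F [-9.6 -0.6 33.7] gap -0.000 gf 17.1
t 65.2 pos [0.5074 0.0956 0.2243] F [-16.   -0.6  52.2] gap 0.003 gf 26.6
t 66.5 pos [0.4423 0.045  0.4185] F [ 0.4 -0.6  0.2] gap 0.002 gf 0.0
-0.07 0.0 194 0.05292502513001417
-0.035 0.05 96 0.05204577208695045
-0.035 -0.1 96 0.05212061103514973
0 0.05 92 0.051853976187776055
0.035 0.05 81 0.05149284203547388
```

Shut: the top face is level at 52 mm and stays there. Last, the lock collar.

```bash
python3 - <<'E'
from h import *
L=[.5438,-.1228]; a=np.radians(170.57)
eoat.set_gripper(0.6,40)
p=[*L,.29]; manip.move_ptp(p,down(a)); j=manip.observe()["joints"]; print("j6",j[5])
print(manip.line_to([*L,.2325],rate=.1,f_stop=15)); eoat.set_gripper(0,40); state()
j=list(manip.observe()["joints"]); j[5]+=1.40; manip.goto_joints(j); s=state(); print("M",np.round(s["moment"],2))
j[5]+=.04; manip.goto_joints(j); s=state(); print("M",np.round(s["moment"],2))
eoat.set_gripper(0.6); manip.line_to([*L,.37]); state()
P,im,d=look("wrist","f1"); W=cloud(P,d)
B=W[(W[:,2]>.070)&(W[:,2]<.085)&(np.hypot(*(W[:,:2]-L).T)<.04)]; print("bar",rect(B))
C=W[(W[:,2]>.049)&(W[:,2]<.0535)&(abs(W[:,0]-.545)<.06)&(W[:,1]>-.08)]; print("cover",rect(C))
E
```

```text
j6 -0.2077855105448901
False
t 69.2 pos [ 0.5439 -0.1234  0.2332] F [-2.2 -4.8  6. ] gap 0.129 gf 42.0
t 70.4 pos [ 0.5434 -0.1239  0.2332] F [-4.3 -4.8  2.7] gap 0.126 gf 41.5
M [-1.07  0.8  -0.04]
t 70.7 pos [ 0.5434 -0.1239  0.2332] F [-4.5 -6.9  1.7] gap 0.130 gf 44.1
M [-1.25  0.91  0.76]
t 72.2 pos [ 0.5436 -0.1228  0.3691] F [ 0.7 -0.2 -0.2] gap 0.600 gf 0.0
bar (array([ 0.54408027, -0.12261859]), array([12.02620316, 45.96340942]), 0.24906739592552185)
cover (array([ 0.54642236, -0.02558789]), array([ 98.00973511, 109.01989746]), 0.13531045615673065)
```

View pics/f1.png

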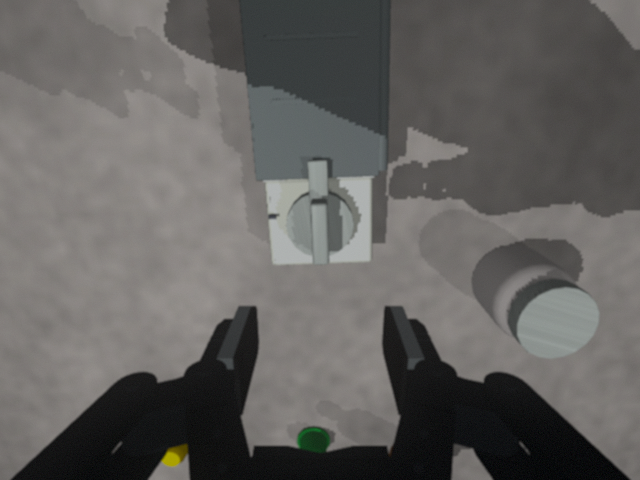

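The collar is hard against its locked stop, with the bar at 90.2° and the arm at (318,170) over the cover. The robot is clear of everything.

```bash
python3 -c "
from h import *
print(ticket.job_done())"
```

```text
the job is handed in; nothing more can be done
None
```

The job is handed in at about 72 s: all four copper capsules are in the trough, the cover is snapped shut, the lock collar is against its locked stop with its arm over the cover, and the mug, sauce bottle, sugar jar and look-alikes were not touched.

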